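Roll the press roller up its ramp into the rest

TASK

With the fingertips, push the roller slowly and steadily up the sloped deck from the foot, keeping the fingers behind it all the way so that it does not run back down over the foot, until it drops over the top edge of the deck into the seat against the upright end stop; then move the hand clear and leave it lying there. The roller is only pushed, never picked up, and the things standing beside the ramp stay where they are.

Things in the scene. Friction and masses are not known exactly. Their poses are not given: they have to be found in the camera images.
- roller: smooth steel roller with a hard black band at each end, 90 mm diameter, 130 mm long, about 0.7 kg, too thick to pinch; origin at its centre; its y is its axis, x and z turn as it rolls. Starts on the deck against the low foot ledge. Let go on the slope it runs back and, from 50 mm up, jumps the ledge. Going over 0.35 m/s also spoils the job; 0.05 m/s is comfortable. Push at axis height, 1 to 3 N.
- ramp: the fixed roller rest, steel with a plywood deck, base plate 300 x 170 mm; origin on the work surface under it; x points level from the foot to the end stop (uphill), y across, z up. Upright end stop: a plate 154 mm wide, face at x = +103 mm, top at z = 112 mm. Steel cheeks at y = +-69 to +-77 mm guide the roller's ends with 4 mm play on each side; beside the seat they reach z = 60 mm.
- deck: the sloped plywood deck, part of the ramp, 180 x 138 mm, rising at 0.14 rad (8 degrees); origin on its top at the low end, mid-width, 140 mm before the ramp's origin, 22 mm up; x up the slope, z square off it. Foot ledge: x = 0 to 12 mm, only 3 mm above the deck; cheeks 18 mm above it. The roller's centre starts at x = 28 mm and is at z = 45 mm while on the deck.
- crest (a point): the middle of the deck's top edge, at x = +38 mm, z = 47 mm in the ramp's frame. Beyond it lies the seat, a short dark steel floor 3 mm lower than the crest that leans slightly towards the end stop
- seat (a point): where the roller's centre is when it lies in the seat against the end stop: x = +58 mm, z = 88 mm in the ramp's frame
- die_tab: bystander: grey steel cutting die, a rounded loop 68 x 34 mm and 30 mm high, on the work surface left of the ramp (its +y side); origin at the centre of its underside
- hole_punch1: bystander: steel drive punch lying on the work surface right of the ramp (-y side), 104 mm long (its y axis), 18 mm thick; origin at the centre of its underside
- weight_block: bystander: steel weight with a wooden knob, 50 x 62 mm, 48 mm high, on the work surface right of the ramp (-y side) near the end stop; origin at the centre of its underside
There are look-alikes about, which are no part of the job. There is more than one size of the roller; the one meant has the size given above.

How it is judged:
On the way:
1. the roller is on the upper half of the slope with the fingers against it (x of roller in the frame of deck between 0.1 and 0.178 m and contact force between the fingers and roller above 0.1 N).
At the end, for the whole second after the job is handed in: The roller lies at rest in the seat against the end stop: its centre within 6 mm of the seated place along the ramp and 6 mm in height, its axis across the ramp within 7 degrees, not touched; the three bystanders within 20 mm of where they stood (x of roller in the frame of ramp between 0.052 and 0.064 m and z of roller in the frame of ramp between 0.082 and 0.093 m and angle between the y axis of roller and the y axis of ramp, either way round below 0.12 rad and linear speed of roller below 0.02 m/s and distance of each of die_tab, hole_punch1, weight_block from where it was at the start of the episode below 0.02 m).
It fails at once if the roller runs back or is flicked (moves faster than 0.35 m/s) (linear speed of roller above 0.35 m/s).
It fails at once if the roller runs back over the ledge at the foot of the deck (x of roller in the frame of deck below 0.016 m).
It fails at once if the roller is lifted more than 12 mm off the deck (z of roller in the frame of deck above 0.057 m).
It fails at once if a bystander is shoved more than 20 mm (distance of any of die_tab, hole_punch1, weight_block from where it was at the start of the episode above 0.02 m).
It also fails if it takes over 40 s, if anything falls off the work surface, if the arm or the gripper's body presses on something with over 40 N, if the wrist force passes 120 N, or if a joint passes its speed limit or range.

ROBOT

A 7-joint arm with a two-finger parallel gripper is mounted at the origin on a cart in front of the work surface, level with it; the furniture and walls round the work are solid. World frame = base frame: x ahead of the robot, y to its left, z up, the work surface at z = 0. Lengths are in m, angles in rad, forces in N, time in s.
With the tool pointing down it reaches from about 0.425 to 0.925 m from the base axis. Payload 6.8 kg.
Tool frame: the origin (TCP) lies between the finger pads; the fingertips stand r.tcp_to_tips ahead of it and the grasp point (between the pads) lies 3 mm ahead of it (r.tcp_to_tips is the distance from the TCP to the fingertips, in m); z points along the fingers, y is the line along which they close (so a half turn about z gives the same grasp; the last joint's range is limited). The gripper opens to 85 mm and grips with 20 to 120 N. Pads are 22 mm wide; open, the fingers measure 114 mm over their backs; the gripper's body (76 mm by 85 mm) begins 54 mm behind the grasp point. The pads swing forward as they close: fully open they stand 13 mm farther back than shut.
Start: joints at [-1.41, 0.477, 0.022, 1.555, -0.011, 1.109, -0.083], TCP at [0.179, 0.651, 0.253] pointing down, gripper open.
Joint ranges: [-2.96, 2.96], [-0.34, 2.1], [-1.41, 1.46], [0.24, 2.44], [-1.37, 4.51], [0.17, 1.92], [-2.96, 2.96]. Speed limits (rad/s): [2.39, 2.39, 3.14, 3.14, 3.14, 3.14, 3.14].

INTERFACE

Orientations are given as a rotation vector (axis times angle).
In Python, from bench import r gives the robot as it stands. The module is installed in compiled form; this text tells all that it offers.
- The arm moves only by the tool step_arm, never from a script. Its argument "moves" is a list of rows, each an object of numbers: "rx", "ry", "rz": the turn, a rotation vector about the tool's x, y, z in degrees; "dx", "dy", "dz": the shift along the tool's x, y, z in mm; "gripper": the opening, from -1 (shut) to 1 (fully open). In form: [{"rx": .., "ry": .., "rz": .., "dx": .., "dy": .., "dz": .., "gripper": ..}, ...]. A call has 1 to 20 rows; each row shifts and turns the commanded pose from where the row before left it, along the tool's axes as they then stand; what a row does not reach is not made up. A row lasts 1/8 s, in which the tool goes at most 62.5 mm and 10.7 degrees, less where a joint would pass 70% of its speed; a pose out of reach is approached as far as the arm can. A call is refused whole if a number of a shift passes 62.5 or a number of a turn 10.7, either way. A call with a gripper value outside its range is refused whole. The fingers move at their own pace and stop on an object; "grip_force" is the grip in N (left out, the last holds). Time passes only in rows, so rows that do not move let the fingers close. It gives the time, the measured TCP pose, the force, the opening and the grip force at its end, in the units of the state.
- r.get_obs(): the state, without advancing time (a new reading comes with each control period).
- r.grab_frame(name): name is "scene" or "side" or "wrist"; returns the picture (400x640x3 uint8, blue, green, red); there is no depth.
- r.camera_info(name): a dict with "mtx" (3x3 intrinsics, pixels), "rvec" (rotation vector, rad) and "tvec" (3), from world to camera coordinates, as OpenCV has them. Camera axes: x right, y down, z forward; pixel columns grow to the right and rows downward; lengths in m; the calibration is good to about 2 mm. A picture is of the moment at which its call begins: read the wrist's pose just before it. camera_info takes no time and is no camera call; for the wrist camera it gives the pose at the moment of the call.
- r.hand_in(): hands the job in; it is judged then, once.
The state is a dict: "clock": time; "joints": joint angles; "qvel": joint speeds; "tau": joint torques, N m; "tcp_pos": TCP position; "orientation": TCP orientation; "contact_force": force on the tool from outside, world axes, zero at the start; "moment": the same for the moment, N m; "grip_width": finger opening in m; "gripper_force": force on a finger pad.
Only numpy, scipy, OpenCV 4.12 (cv2) and the standard library are available. Lean on these libraries where they do the work, as an engineer would, in place of code of your own. Each camera call takes 0.05 s, during which the arm holds its last target. There are 200 camera calls.

## Working session

There is one attempt and no reset: what is moved stays moved. The work goes in short steps, Python scripts to look and compute and a tool call to move; the robot and the scene stay as the last step left them, time stands still between calls to the robot, and variables do not carry over. Pictures are saved under pics/ and viewed, at most 10 in all, crops included, and the job is handed in when it is done.

Besides the shell and the picture viewer there is one more tool, called after "Emit:" as a command line: name --argument value ..., lists and objects as JSON in quotes. step_arm: Moves the arm, as the interface text tells. Its arguments: {"type":"object","properties":{"moves":{"type":"array","items":{"type":"object","properties":{"rx":{"type":"number"},"ry":{"type":"number"},"rz":{"type":"number"},"dx":{"type":"number"},"dy":{"type":"number"},"dz":{"type":"number"},"gripper":{"type":"number"}}}},"grip_force":{"type":"number"}},"required":["moves"]}

```bash
mkdir -p pics
python3 - <<'E'
from bench import r
import cv2,numpy as np
o=r.get_obs();print({k:np.round(v,3).tolist() for k,v in o.items()},r.tcp_to_tips)
for n in("scene","side"):
    cv2.imwrite(f"pics/{n}0.png",r.grab_frame(n));c=r.camera_info(n)
    R=cv2.Rodrigues(np.array(c["rvec"],float))[0];print(n,np.round(c["mtx"],1).tolist(),np.round(-R.T@np.array(c["tvec"]).ravel(),3),np.round(R[2],2))
E
```

```text
{'clock': 0.0, 'joints': [-1.41, 0.478, 0.022, 1.556, -0.011, 1.109, -0.083], 'qvel': [0.0, -0.0, -0.0, 0.0, 0.001, -0.003, 0.002], 'tau': [0.001, -59.645, 1.608, -28.12, 0.013, 0.009, 0.0], 'tcp_pos': [0.179, 0.65, 0.252], 'orientation': [-0.421, -3.113, 0.003], 'contact_force': [-0.153, 0.272, 0.012], 'moment': [0.002, 0.015, -0.041], 'gripper_force': 0.0, 'grip_width': 0.086} 0.022
scene [[404.4, 0.0, 319.9], [0.0, 404.4, 199.1], [0.0, 0.0, 1.0]] [ 0.038 -0.529  0.595] [ 0.58  0.59 -0.56]
side [[497.8, 0.0, 321.2], [0.0, 497.8, 200.1], [0.0, 0.0, 1.0]] [ 0.013 -0.876  0.761] [ 0.46  0.72 -0.53]
```

View pics/scene0.png

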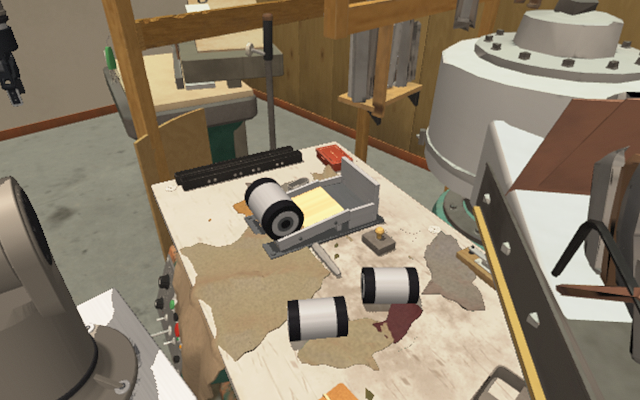

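View pics/side0.png

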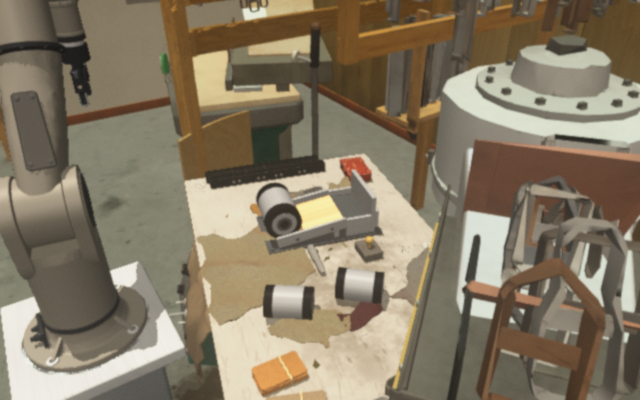

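The pictures show three rollers: one on the ramp (scene 273,208), and two loose on the table at (318,318) and (390,286). The job's roller starts on the deck against the foot, so I take (273,208). I'll check that in an enlarged crop and read the ramp's corners there too.

Run:
```python
import cv2
a=cv2.imread("pics/scene0.png")[140:270,235:395]
cv2.imwrite("pics/c1.png",cv2.resize(a,None,fx=4.5,fy=4.5,interpolation=cv2.INTER_CUBIC))
a=cv2.imread("pics/side0.png")[160:260,245:390]
cv2.imwrite("pics/c2.png",cv2.resize(a,None,fx=5,fy=5,interpolation=cv2.INTER_CUBIC))
```

```text
(no output)
```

View pics/c1.png

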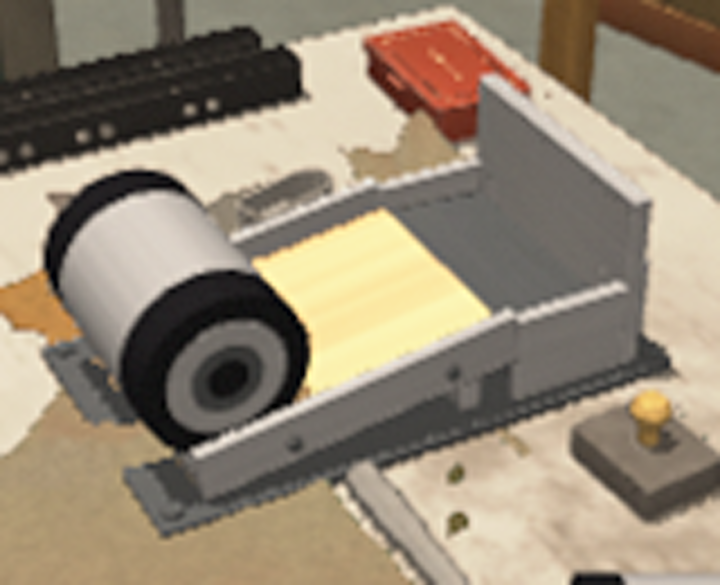

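View pics/c2.png

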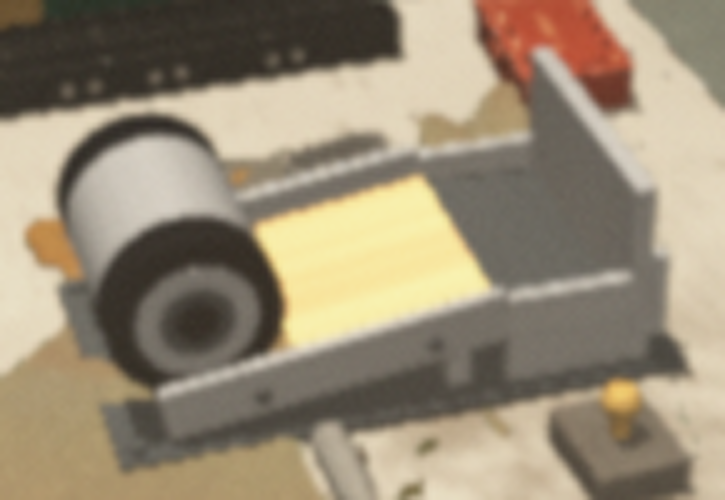

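The crops confirm it: the roller on the ramp has a black band at each end and sits against the foot. The end stop's top corners, the crest, the base corners and the near hub (scene ~286,224; side ~284,224) are all readable. I'll cast those pixels onto planes at their known heights and fit the ramp's pose.

```bash
cat > h.py <<'E'
from bench import r
import cv2,numpy as np
def ray(n,px,z):
    c=r.camera_info(n);R=cv2.Rodrigues(np.array(c["rvec"],float))[0];t=np.array(c["tvec"],float).ravel()
    d=R.T@np.linalg.inv(c["mtx"])@np.array([*px,1.]);o=-R.T@t
    return (o+d*(z-o[2])/d[2])[:2]
E
python3 - <<'E'
from h import *
M=dict(base_nf=(-150,-85,2),base_ne=(150,-85,2),base_lf=(-150,85,2),stL=(103,77,112),stR=(103,-77,112),hub=(-118.6,-65,70.5),crestL=(38,69,47))
P={"scene":(4.5,(235,140),dict(base_nf=(165,533),base_ne=(670,365),base_lf=(45,350),stL=(482,78),stR=(637,206),hub=(228,377),crestL=(385,210))),
"side":(5,(245,160),dict(base_nf=(122,470),base_ne=(690,375),base_lf=(62,287),stL=(535,50),stR=(638,192),hub=(195,318),crestL=(420,178)))}
A=[];B=[];N=[]
for n,(s,o,d) in P.items():
    for k,p in d.items():
        A.append(M[k][:2]);B.append(1e3*ray(n,np.array(p)/s+o,M[k][2]/1e3));N.append(n+k)
A=np.array(A,float);B=np.array(B)
a=A-A.mean(0);b=B-B.mean(0)
th=np.arctan2((a[:,0]*b[:,1]-a[:,1]*b[:,0]).sum(),(a*b).sum())
R=np.array([[np.cos(th),-np.sin(th)],[np.sin(th),np.cos(th)]]);t=B.mean(0)-R@A.mean(0)
print("yaw",th,np.degrees(th),"origin",t)
for k,b,e in zip(N,B,B-(A@R.T+t)):print(k,b.round(),(e@R).round(1))
for x in(-118.6-45,-118.6,58):print(x,(R@[x,0]+t).round(1))
E
```

```text
yaw -0.2931391477733484 -16.795635977474625 origin [596.60771173  42.58031115]
scenebase_nf [424.   8.] [-5.2  1.7]
scenebase_ne [708. -74.] [-9.9  5.4]
scenebase_lf [468. 168.] [-9.2 -1.7]
scenestL [719.  84.] [ 2.6 -1.8]
scenestR [677. -63.] [ 4.5 -1.2]
scenehub [469.  11.] [ 5.6 -2.1]
scenecrestL [654.  94.] [ 2.2 -2.8]
sidebase_nf [424.   7.] [-4.9  1.4]
sidebase_ne [708. -81.] [-7.6 -1.5]
sidebase_lf [471. 168.] [-6.3 -1.2]
sidestL [725.  85.] [7.2 0.7]
sidestR [682. -62.] [8.8 1.6]
sidehub [472.  14.] [7.6 2. ]
sidecrestL [657.  96.] [ 4.6 -0.4]
-163.6 [440.   89.9]
-118.6 [483.1  76.9]
58 [652.1  25.8]
```

Run:
```python
from h import *
for n,p in dict(corner=("scene",(152,185)),panelR=("scene",(205,172)),farcorner=("scene",(345,150)),rail=("scene",(180,185)),nearedge=("scene",(205,390)),c2=("side",(187,182)),far2=("side",(365,157)),postbot=("side",(190,178)),redbox=("side",(355,178)),die=("scene",(298,184))).items() if 0 else []: pass
for l,n,p in [("corner","scene",(152,185)),("far","scene",(345,150)),("near","scene",(205,390)),("corner","side",(187,182)),("far","side",(365,157)),("railL","side",(210,185)),("postbottom","scene",(160,250)),("posttable","side",(187,170))]:
    print(l,n,ray(n,p,0).round(3),ray(n,p,.1).round(3))
# post: two-view triangulation of post's upper crossbeam joint pixels
def pr(n):
    c=r.camera_info(n);return c["mtx"]@np.hstack([cv2.Rodrigues(np.array(c["rvec"],float))[0],np.array(c["tvec"],float).reshape(3,1)])
for a,b in [((132,33),(186,35)),((148,110),(182,120)),((340,30),(362,58))]:
    X=cv2.triangulatePoints(pr("scene"),pr("side"),np.array(a,float).reshape(2,1),np.array(b,float).reshape(2,1)).ravel();print((X[:3]/X[3]).round(3))
```

```text
corner scene [0.372 0.471] [0.315 0.303]
far scene [0.921 0.255] [0.773 0.123]
near scene [ 0.163 -0.156] [ 0.142 -0.219]
corner side [0.378 0.463] [0.33  0.287]
far side [0.937 0.301] [0.815 0.147]
railL side [0.43  0.407] [0.375 0.239]
postbottom scene [0.263 0.2  ] [0.225 0.077]
posttable side [0.404 0.537] [0.353 0.351]
[0.674 1.182 0.251]
[0.346 0.299 0.271]
[0.833 0.209 0.376]
```

Run:
```python
from h import *
def d(n,p):
    a=ray(n,p,-.2);b=ray(n,p,-.5);return a,(b-a)/np.linalg.norm(b-a)
for ps,pd in [((136,60),(180,60)),((150,215),(190,160)),((327,20),(352,40)),((352,20),(372,40)),((360,130),(415,190))]:
    a,u=d("scene",ps);b,v=d("side",pd);s=np.linalg.solve(np.c_[u,-v],b-a);print((a+s[0]*u).round(3))
c=r.get_obs()["tcp_pos"];print(c)
```

```text
[0.453 0.596]
[1.174 3.164]
[0.859 0.287]
[0.865 0.205]
[1.816 0.935]
[0.17915032 0.65027552 0.25242862]
```

Emit:
step_arm --moves '[{"dx": -10,"dy": -27,"gripper": 0},{"dx": -10,"dy": -27,"gripper": 0},{"dx": -10,"dy": -27,"gripper": 0},{"dx": -10,"dy": -27,"gripper": 0},{"dx": -10,"dy": -27,"gripper": 0},{"dx": -10,"dy": -27,"gripper": 0},{"dx": -10,"dy": -27,"gripper": 0},{"dx": -10,"dy": -27,"gripper": 0},{"dx": -23,"dy": -13,"gripper": 0},{"dx": -23,"dy": -13,"gripper": 0},{"dx": -23,"dy": -13,"gripper": 0},{"dx": -23,"dy": -13,"gripper": 0},{"dx": -23,"dy": -13,"gripper": 0},{"dx": -23,"dy": -13,"gripper": 0},{"dx": -23,"dy": -13,"gripper": 0},{"dx": -23,"dy": -13,"gripper": 0}]'

```text
invalid input at $.moves[0]: expected keys rx, ry, rz, dx, dy, dz, gripper
```

Emit:
step_arm --moves '[{"rx": 0,"ry": 0,"rz": 0,"dx": -10,"dy": -27,"dz": 0,"gripper": 0},{"rx": 0,"ry": 0,"rz": 0,"dx": -10,"dy": -27,"dz": 0,"gripper": 0},{"rx": 0,"ry": 0,"rz": 0,"dx": -10,"dy": -27,"dz": 0,"gripper": 0},{"rx": 0,"ry": 0,"rz": 0,"dx": -10,"dy": -27,"dz": 0,"gripper": 0},{"rx": 0,"ry": 0,"rz": 0,"dx": -10,"dy": -27,"dz": 0,"gripper": 0},{"rx": 0,"ry": 0,"rz": 0,"dx": -10,"dy": -27,"dz": 0,"gripper": 0},{"rx": 0,"ry": 0,"rz": 0,"dx": -10,"dy": -27,"dz": 0,"gripper": 0},{"rx": 0,"ry": 0,"rz": 0,"dx": -10,"dy": -27,"dz": 0,"gripper": 0},{"rx": 0,"ry": 0,"rz": 0,"dx": -23,"dy": -13,"dz": 0,"gripper": 0},{"rx": 0,"ry": 0,"rz": 0,"dx": -23,"dy": -13,"dz": 0,"gripper": 0},{"rx": 0,"ry": 0,"rz": 0,"dx": -23,"dy": -13,"dz": 0,"gripper": 0},{"rx": 0,"ry": 0,"rz": 0,"dx": -23,"dy": -13,"dz": 0,"gripper": 0},{"rx": 0,"ry": 0,"rz": 0,"dx": -23,"dy": -13,"dz": 0,"gripper": 0},{"rx": 0,"ry": 0,"rz": 0,"dx": -23,"dy": -13,"dz": 0,"gripper": 0},{"rx": 0,"ry": 0,"rz": 0,"dx": -23,"dy": -13,"dz": 0,"gripper": 0},{"rx": 0,"ry": 0,"rz": 0,"dx": -23,"dy": -13,"dz": 0,"gripper": 0}]'

```text
clock: 2.1
tcp_pos: [0.3491, 0.2713, 0.2531]
orientation: [-0.421, -3.113, 0.001]
contact_force: [0.2, -0.0, -1.0]
grip_width: 0.0428
gripper_force: 0.0
```

Emit:
step_arm --moves '[{"rx": 0,"ry": 0,"rz": 0,"dx": -14,"dy": -19,"dz": 0,"gripper": 0},{"rx": 0,"ry": 0,"rz": 0,"dx": -14,"dy": -19,"dz": 0,"gripper": 0},{"rx": 0,"ry": 0,"rz": 0,"dx": -14,"dy": -19,"dz": 10,"gripper": 0},{"rx": 0,"ry": 0,"rz": 0,"dx": -14,"dy": -19,"dz": 10,"gripper": 0},{"rx": 0,"ry": 0,"rz": 0,"dx": -14,"dy": -19,"dz": 10,"gripper": 0},{"rx": 0,"ry": 0,"rz": 0,"dx": -14,"dy": -19,"dz": 10,"gripper": 0},{"rx": 0,"ry": 0,"rz": 0,"dx": -14,"dy": -19,"dz": 10,"gripper": 0},{"rx": 0,"ry": 0,"rz": 0,"dx": -14,"dy": -19,"dz": 10,"gripper": 0},{"rx": 0,"ry": 0,"rz": 0,"dx": 0,"dy": 0,"dz": 0,"gripper": 0}]'

```text
clock: 3.22
tcp_pos: [0.4161, 0.0942, 0.1926]
orientation: [-0.426, -3.111, 0.002]
contact_force: [0.1, 0.5, -0.4]
grip_width: 0.0422
gripper_force: 0.0
```

Run:
```python
from h import *
c=r.camera_info("wrist");cv2.imwrite("pics/w1.png",r.grab_frame("wrist"));cv2.imwrite("pics/s1.png",r.grab_frame("scene")[100:300,180:440].repeat(3,0).repeat(3,1))
R=cv2.Rodrigues(np.array(c["rvec"],float))[0];print(np.round(-R.T@np.array(c["tvec"]).ravel(),3),R.round(2).tolist(),r.get_obs()["tcp_pos"])
```

```text
[0.345 0.113 0.313] [[0.27, 0.96, -0.0], [0.92, -0.26, 0.29], [0.28, -0.08, -0.96]] [0.41618225 0.09617271 0.19325986]
```

View pics/w1.png

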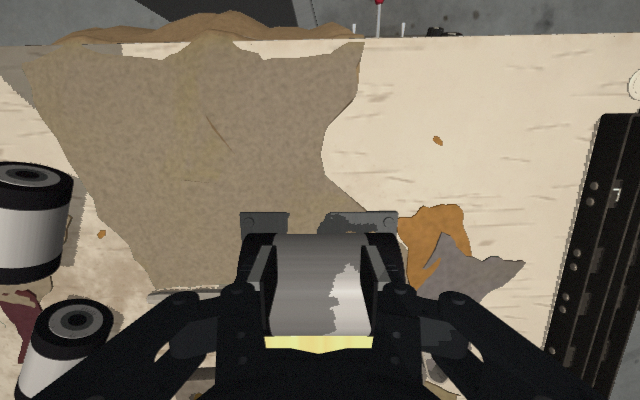

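View pics/s1.png

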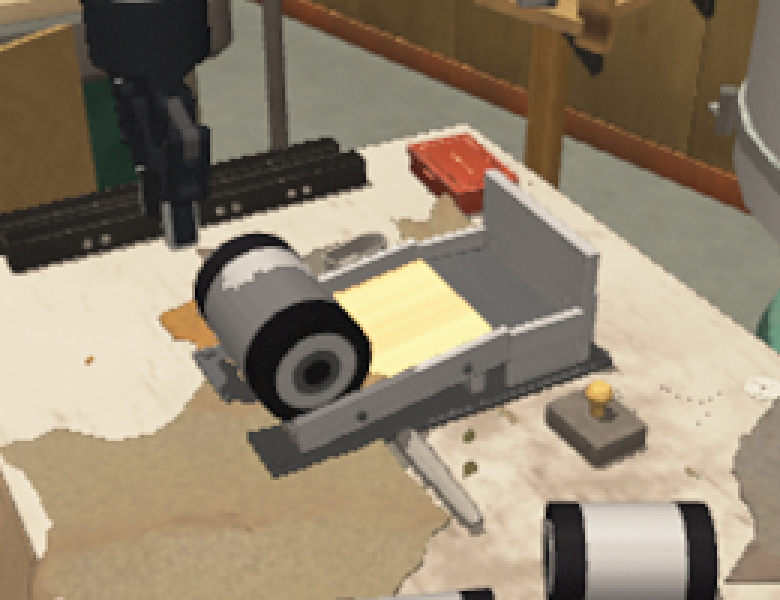

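Run:
```python
from h import *
c=r.camera_info("wrist");R=cv2.Rodrigues(np.array(c["rvec"],float))[0];o=-R.T@np.array(c["tvec"],float).ravel()
u=np.array([.960,-.282])
d=R.T@np.linalg.inv(c["mtx"])@np.array([320,234,1.]);s=np.array([d[:2]@u,d[2]]);s/=np.linalg.norm(s)
n=np.array([-s[1],s[0]]); n=n*np.sign(n[0])   # towards uphill
t0=r.get_obs()["tcp_pos"]
# axis (X,zc): (p-o).n=45mm
X=(.045-(.0705-o[2])*n[1])/n[0]
print("axis ahead of cam",X,"of TCP",X-(t0[:2]-o[:2])@u, "TCP",t0)
print("lateral at roller", [ (np.array([-u[1],u[0]])@(ray("wrist",(k,290),.1)-t0[:2])).round(4) for k in (245,405)], "foot edge",(ray("wrist",(319,212),.003)-t0[:2])@u)
R_=cv2.Rodrigues(r.get_obs()["orientation"])[0];print(R_.round(3).tolist())
```

```text
axis ahead of cam 0.1492697927750507 of TCP 0.07588771027795373 TCP [0.41618225 0.09617271 0.19325986]
lateral at roller [np.float64(-0.0584), np.float64(0.0704)] foot edge 0.029580537069186806
[[-0.964, 0.266, -0.0], [0.266, 0.964, 0.0], [0.0, -0.0, -1.0]]
```

Wrist view: the roller is centred at about column 322, its rear edge is at row 234, and the base foot edge is level. So the tool lines up with the ramp, and the axis is 76 mm ahead. The scene crop shows the fingers above and behind the roller, with nothing in the way. I'll go down behind it.

Emit:
step_arm --moves '[{"rx": 0,"ry": 0,"rz": 0,"dx": 0,"dy": 1,"dz": 13,"gripper": 0},{"rx": 0,"ry": 0,"rz": 0,"dx": 0,"dy": 1,"dz": 13,"gripper": 0},{"rx": 0,"ry": 0,"rz": 0,"dx": 0,"dy": 1,"dz": 13,"gripper": 0},{"rx": 0,"ry": 0,"rz": 0,"dx": 0,"dy": 1,"dz": 13,"gripper": 0},{"rx": 0,"ry": 0,"rz": 0,"dx": 0,"dy": 1,"dz": 13,"gripper": 0},{"rx": 0,"ry": 0,"rz": 0,"dx": 0,"dy": 0,"dz": 13,"gripper": 0},{"rx": 0,"ry": 0,"rz": 0,"dx": 0,"dy": 0,"dz": 13,"gripper": 0},{"rx": 0,"ry": 0,"rz": 0,"dx": 0,"dy": 0,"dz": 13,"gripper": 0},{"rx": 0,"ry": 0,"rz": 0,"dx": 0,"dy": 0,"dz": 12,"gripper": 0},{"rx": 0,"ry": 0,"rz": 0,"dx": 0,"dy": 0,"dz": 0,"gripper": 0},{"rx": 0,"ry": 0,"rz": 0,"dx": 0,"dy": 0,"dz": 0,"gripper": 0}]'

```text
clock: 4.7
tcp_pos: [0.4179, 0.1006, 0.0774]
orientation: [0.421, 3.113, 0.0]
contact_force: [-0.5, 0.4, 0.1]
grip_width: 0.0428
gripper_force: 0.0
```

Run:
```python
from h import *
cv2.imwrite("pics/s2.png",r.grab_frame("scene")[130:270,215:395].repeat(4,0).repeat(4,1))
```

```text
(no output)
```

View pics/s2.png

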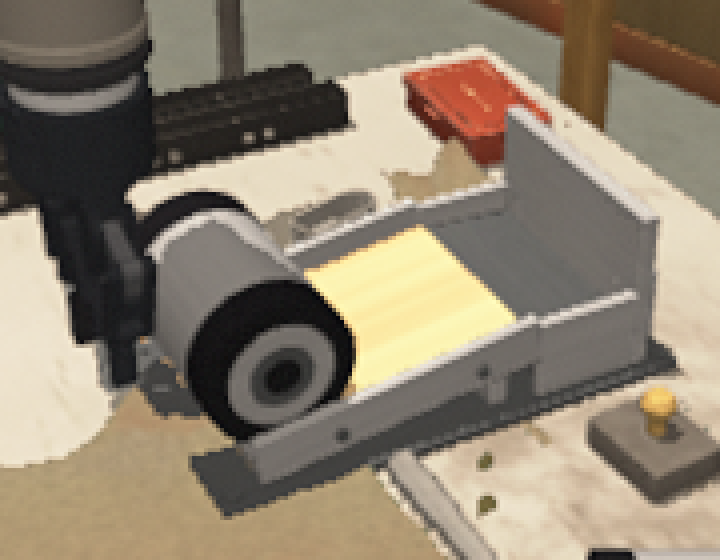

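The fingers are behind the roller at axis height with a small gap, and nothing has moved. I'll close the gap slowly.

Emit:
step_arm --moves '[{"rx": 0,"ry": 0,"rz": 0,"dx": -3,"dy": 0,"dz": 0,"gripper": 0},{"rx": 0,"ry": 0,"rz": 0,"dx": -3,"dy": 0,"dz": 0,"gripper": 0},{"rx": 0,"ry": 0,"rz": 0,"dx": -3,"dy": 0,"dz": 0,"gripper": 0},{"rx": 0,"ry": 0,"rz": 0,"dx": -2,"dy": 0,"dz": 0,"gripper": 0},{"rx": 0,"ry": 0,"rz": 0,"dx": -2,"dy": 0,"dz": 0,"gripper": 0},{"rx": 0,"ry": 0,"rz": 0,"dx": -2,"dy": 0,"dz": 0,"gripper": 0},{"rx": 0,"ry": 0,"rz": 0,"dx": -2,"dy": 0,"dz": 0,"gripper": 0},{"rx": 0,"ry": 0,"rz": 0,"dx": -2,"dy": 0,"dz": 0,"gripper": 0}]'

```text
clock: 5.75
tcp_pos: [0.4361, 0.0956, 0.0773]
orientation: [-0.421, -3.113, -0.0]
contact_force: [-2.2, 0.1, 1.5]
grip_width: 0.0423
gripper_force: 1.2
```

Contact made, about 2 N. Pushing up the slope.

Emit:
step_arm --moves '[{"rx": 0,"ry": 0,"rz": 0,"dx": -3,"dy": 0,"dz": -0.4,"gripper": 0},{"rx": 0,"ry": 0,"rz": 0,"dx": -4,"dy": 0,"dz": -0.6,"gripper": 0},{"rx": 0,"ry": 0,"rz": 0,"dx": -4,"dy": 0,"dz": -0.6,"gripper": 0},{"rx": 0,"ry": 0,"rz": 0,"dx": -4,"dy": 0,"dz": -0.6,"gripper": 0},{"rx": 0,"ry": 0,"rz": 0,"dx": -4,"dy": 0,"dz": -0.6,"gripper": 0},{"rx": 0,"ry": 0,"rz": 0,"dx": -4,"dy": 0,"dz": -0.6,"gripper": 0}]'

```text
clock: 6.5
tcp_pos: [0.4585, 0.0895, 0.0807]
orientation: [-0.421, -3.113, -0.0]
contact_force: [-3.5, 1.0, 2.3]
grip_width: 0.0425
gripper_force: 1.6
```

Emit:
step_arm --moves '[{"rx": 0,"ry": 0,"rz": 0,"dx": -4,"dy": 0,"dz": -0.6,"gripper": 0},{"rx": 0,"ry": 0,"rz": 0,"dx": -4,"dy": 0,"dz": -0.6,"gripper": 0},{"rx": 0,"ry": 0,"rz": 0,"dx": -4,"dy": 0,"dz": -0.6,"gripper": 0},{"rx": 0,"ry": 0,"rz": 0,"dx": -4,"dy": 0,"dz": -0.6,"gripper": 0},{"rx": 0,"ry": 0,"rz": 0,"dx": -4,"dy": 0,"dz": -0.6,"gripper": 0},{"rx": 0,"ry": 0,"rz": 0,"dx": -4,"dy": 0,"dz": -0.6,"gripper": 0},{"rx": 0,"ry": 0,"rz": 0,"dx": -4,"dy": 0,"dz": -0.6,"gripper": 0},{"rx": 0,"ry": 0,"rz": 0,"dx": -4,"dy": 0,"dz": -0.6,"gripper": 0},{"rx": 0,"ry": 0,"rz": 0,"dx": -4,"dy": 0,"dz": -0.6,"gripper": 0},{"rx": 0,"ry": 0,"rz": 0,"dx": -4,"dy": 0,"dz": -0.6,"gripper": 0},{"rx": 0,"ry": 0,"rz": 0,"dx": -4,"dy": 0,"dz": -0.6,"gripper": 0},{"rx": 0,"ry": 0,"rz": 0,"dx": -4,"dy": 0,"dz": -0.6,"gripper": 0},{"rx": 0,"ry": 0,"rz": 0,"dx": -4,"dy": 0,"dz": -0.6,"gripper": 0},{"rx": 0,"ry": 0,"rz": 0,"dx": -4,"dy": 0,"dz": -0.6,"gripper": 0},{"rx": 0,"ry": 0,"rz": 0,"dx": -4,"dy": 0,"dz": -0.6,"gripper": 0}]'

```text
clock: 8.38
tcp_pos: [0.5163, 0.0735, 0.0898]
orientation: [0.421, 3.113, 0.0]
contact_force: [-3.7, 1.0, 1.4]
grip_width: 0.0426
gripper_force: 1.6
```

Run:
```python
from h import *
cv2.imwrite("pics/s3.png",r.grab_frame("scene")[110:270,215:395].repeat(3,0).repeat(3,1))
```

```text
(no output)
```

View pics/s3.png

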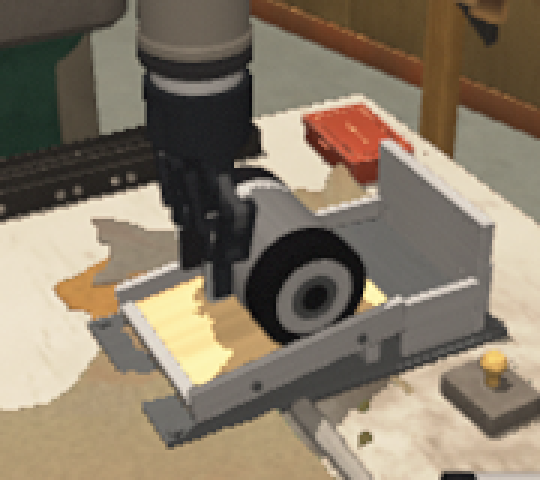

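The roller is square between the cheeks at mid-slope, with the fingers against its rear. Carrying on, and slowing near the crest.

Emit:
step_arm --moves '[{"rx": 0,"ry": 0,"rz": 0,"dx": -3,"dy": 0,"dz": -0.5,"gripper": 0},{"rx": 0,"ry": 0,"rz": 0,"dx": -3,"dy": 0,"dz": -0.5,"gripper": 0},{"rx": 0,"ry": 0,"rz": 0,"dx": -3,"dy": 0,"dz": -0.5,"gripper": 0},{"rx": 0,"ry": 0,"rz": 0,"dx": -3,"dy": 0,"dz": -0.5,"gripper": 0},{"rx": 0,"ry": 0,"rz": 0,"dx": -3,"dy": 0,"dz": -0.5,"gripper": 0},{"rx": 0,"ry": 0,"rz": 0,"dx": -3,"dy": 0,"dz": -0.5,"gripper": 0},{"rx": 0,"ry": 0,"rz": 0,"dx": -3,"dy": 0,"dz": -0.5,"gripper": 0},{"rx": 0,"ry": 0,"rz": 0,"dx": -3,"dy": 0,"dz": -0.5,"gripper": 0},{"rx": 0,"ry": 0,"rz": 0,"dx": -3,"dy": 0,"dz": -0.5,"gripper": 0},{"rx": 0,"ry": 0,"rz": 0,"dx": -3,"dy": 0,"dz": -0.5,"gripper": 0},{"rx": 0,"ry": 0,"rz": 0,"dx": -3,"dy": 0,"dz": -0.5,"gripper": 0},{"rx": 0,"ry": 0,"rz": 0,"dx": -3,"dy": 0,"dz": -0.5,"gripper": 0},{"rx": 0,"ry": 0,"rz": 0,"dx": -3,"dy": 0,"dz": -0.5,"gripper": 0},{"rx": 0,"ry": 0,"rz": 0,"dx": -3,"dy": 0,"dz": -0.5,"gripper": 0},{"rx": 0,"ry": 0,"rz": 0,"dx": -3,"dy": 0,"dz": -0.5,"gripper": 0},{"rx": 0,"ry": 0,"rz": 0,"dx": -3,"dy": 0,"dz": -0.5,"gripper": 0},{"rx": 0,"ry": 0,"rz": 0,"dx": -3,"dy": 0,"dz": -0.5,"gripper": 0},{"rx": 0,"ry": 0,"rz": 0,"dx": -3,"dy": 0,"dz": -0.5,"gripper": 0}]'

```text
clock: 10.68
tcp_pos: [0.5683, 0.0592, 0.0987]
orientation: [-0.421, -3.113, -0.0]
contact_force: [-3.8, 1.6, 1.6]
grip_width: 0.0423
gripper_force: 1.6
```

Emit:
step_arm --moves '[{"rx": 0,"ry": 0,"rz": 0,"dx": -3,"dy": 0,"dz": -0.4,"gripper": 0},{"rx": 0,"ry": 0,"rz": 0,"dx": -3,"dy": 0,"dz": -0.4,"gripper": 0},{"rx": 0,"ry": 0,"rz": 0,"dx": -3,"dy": 0,"dz": -0.4,"gripper": 0},{"rx": 0,"ry": 0,"rz": 0,"dx": -2,"dy": 0,"dz": 0,"gripper": 0},{"rx": 0,"ry": 0,"rz": 0,"dx": -2,"dy": 0,"dz": 0,"gripper": 0},{"rx": 0,"ry": 0,"rz": 0,"dx": -2,"dy": 0,"dz": 0,"gripper": 0},{"rx": 0,"ry": 0,"rz": 0,"dx": -2,"dy": 0,"dz": 0,"gripper": 0}]'

```text
clock: 11.55
tcp_pos: [0.5851, 0.0546, 0.1]
orientation: [0.421, 3.112, 0.0]
contact_force: [-1.8, 0.1, -0.2]
grip_width: 0.0424
gripper_force: 0.5
```

Emit:
step_arm --moves '[{"rx": 0,"ry": 0,"rz": 0,"dx": -2,"dy": 0,"dz": 0,"gripper": 0},{"rx": 0,"ry": 0,"rz": 0,"dx": -2,"dy": 0,"dz": 0,"gripper": 0},{"rx": 0,"ry": 0,"rz": 0,"dx": -2,"dy": 0,"dz": 0,"gripper": 0},{"rx": 0,"ry": 0,"rz": 0,"dx": -2,"dy": 0,"dz": 0,"gripper": 0},{"rx": 0,"ry": 0,"rz": 0,"dx": -2,"dy": 0,"dz": 0,"gripper": 0}]'

```text
clock: 12.18
tcp_pos: [0.5943, 0.052, 0.0999]
orientation: [0.421, 3.113, 0.0]
contact_force: [-0.2, -0.1, -0.8]
grip_width: 0.0423
gripper_force: 0.0
```

Run:
```python
from h import *
cv2.imwrite("pics/s4.png",r.grab_frame("scene")[110:270,215:395].repeat(4,0).repeat(4,1)[:600])
```

```text
(no output)
```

View pics/s4.png

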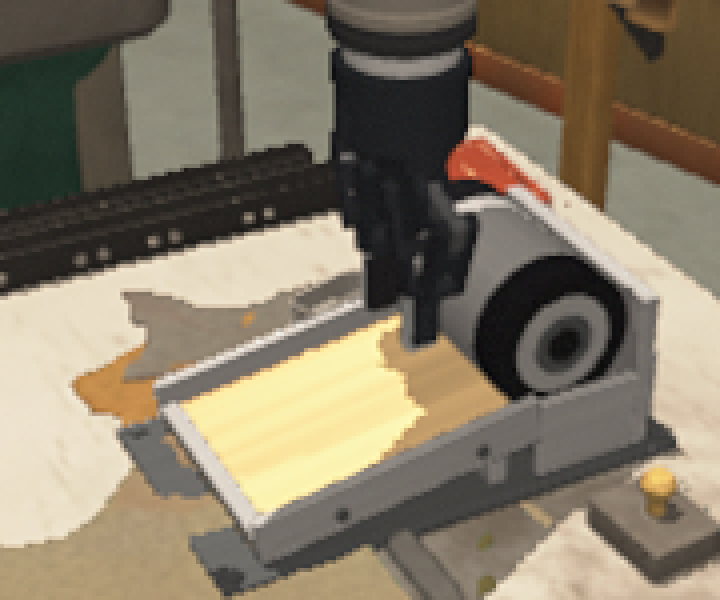

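The roller has dropped over the crest and sits against the end stop. No contact force is left. I'll back off, then lift clear.

Emit:
step_arm --moves '[{"rx": 0,"ry": 0,"rz": 0,"dx": 3,"dy": 0,"dz": 0,"gripper": 0},{"rx": 0,"ry": 0,"rz": 0,"dx": 5,"dy": 0,"dz": 0,"gripper": 0},{"rx": 0,"ry": 0,"rz": 0,"dx": 8,"dy": 0,"dz": 0,"gripper": 0},{"rx": 0,"ry": 0,"rz": 0,"dx": 12,"dy": 0,"dz": 0,"gripper": 0},{"rx": 0,"ry": 0,"rz": 0,"dx": 15,"dy": 0,"dz": 0,"gripper": 0},{"rx": 0,"ry": 0,"rz": 0,"dx": 15,"dy": 0,"dz": -10,"gripper": 0},{"rx": 0,"ry": 0,"rz": 0,"dx": 15,"dy": 0,"dz": -20,"gripper": 0},{"rx": 0,"ry": 0,"rz": 0,"dx": 10,"dy": 0,"dz": -25,"gripper": 0},{"rx": 0,"ry": 0,"rz": 0,"dx": 5,"dy": 0,"dz": -25,"gripper": 0},{"rx": 0,"ry": 0,"rz": 0,"dx": 0,"dy": 0,"dz": -25,"gripper": 0},{"rx": 0,"ry": 0,"rz": 0,"dx": 0,"dy": 0,"dz": 0,"gripper": 0},{"rx": 0,"ry": 0,"rz": 0,"dx": 0,"dy": 0,"dz": 0,"gripper": 0}]'

```text
clock: 13.72
tcp_pos: [0.5086, 0.0756, 0.2047]
orientation: [-0.42, -3.113, -0.0]
contact_force: [-0.5, 1.3, -0.2]
grip_width: 0.0426
gripper_force: 0.0
```

Run:
```python
from h import *
a=r.grab_frame("scene")
cv2.imwrite("pics/s5.png",a[110:270,215:395].repeat(4,0).repeat(4,1)[:600])
t=np.array([601.8,41]);th=np.radians(-16.4);R=np.array([[np.cos(th),-np.sin(th)],[np.sin(th),np.cos(th)]])
print(R.T@(1e3*ray("scene",(565/4+215,340/4+110),.088)-t))
```

```text
[ 60.74139488 -60.29553267]
```

View pics/s5.png

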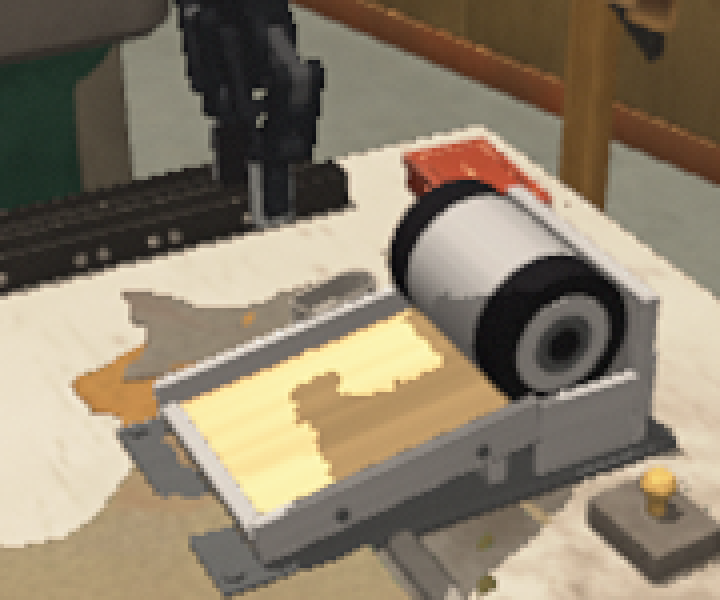

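The roller lies square in the seat, with its hub unmoved at crop pixel (565,340), about 61 mm up the ramp. The hand is clear and the bystanders haven't moved.

```bash
python3 -c "
from bench import r
print(r.hand_in())"
```

```text
the job is handed in; nothing more can be done
None
```

The roller was pushed up the deck and now lies at rest in the seat against the end stop; the hand is clear, the bystanders haven't visibly moved, and the job is handed in, though no verdict came back.

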